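Lock the filter holder into the camp espresso brewer

ROBOT

A 7-joint arm with a two-finger parallel gripper is mounted at the origin on the work surface. World frame = base frame: x ahead of the robot, y to its left, z up, the work surface at z = 0. Lengths are in m, angles in rad, forces in N, time in s.
With the tool pointing down it reaches from about 0.425 to 0.95 m from the base axis. Payload 4.7 kg.
Tool frame: the origin (TCP) lies midway between the tips of the shut fingers; the grasp point (between the pads) lies 19 mm behind it; z points along the fingers, y is the line along which they close (so a half turn about z gives the same grasp; the last joint's range is limited). The gripper opens to 87 mm and grips with 3 to 60 N. Pads are 19 mm wide; open, the fingers measure 117 mm over their backs; the gripper's body (75 mm by 190 mm) begins 51 mm behind the grasp point.
Start: joints at [-1.371, 0.469, -0.049, 1.532, 0.024, 1.141, -0.082], TCP at [0.153, 0.657, 0.223] pointing down, gripper open.
Joint ranges: [-2.59, 2.59], [-0.33, 1.99], [-1.39, 1.29], [0.1, 2.45], [-1.04, 4.18], [0.21, 1.99], [-2.66, 2.66]. Speed limits (rad/s): [2.57, 2.57, 3.14, 3.14, 3.14, 3.14, 3.14].

INTERFACE

Orientations are given as a unit quaternion [x, y, z, w].
In Python, from station import env gives the robot as it stands.
- The arm moves only by the shell command python3 -m jog 'ROWS' [FORCE]. ROWS is JSON, a list of rows, each a list of 5 numbers: the shift along the world's x, y, z in m, then the turn about the world's z in rad, then the closure, from 0 (fully open) to 1 (shut). In form: [[dx, dy, dz, roll, fingers], ...]. A call has 1 to 10 rows; each row is the pose to reach, as a shift and turn from the pose commanded when the call began; what a row does not reach only later rows make up. A row lasts 1/12 s, in which the tool goes at most 41.7 mm and 7.16 degrees, less where a joint would pass 70% of its speed; a pose out of reach is approached as far as the arm can. A call with a gripper value outside its range is refused whole. The fingers move at their own pace and stop on an object; FORCE is the grip in N (left out, the last holds). Time passes only in rows, so rows that repeat a pose let the fingers close. It gives the time, the measured TCP pose, the force, the opening and the grip force at its end, in the units of the state.
- env.get_state(): the state, without advancing time (a new reading comes with each control period).
- env.snapshot(name): name is "scene" or "side" or "wrist"; returns a dict with "img" (400x640x3 uint8, red, green, blue), "range_z" (400x640 float32, m along the optical axis (not along the pixel's ray), 0 where there is no reading), "fovy" (degrees; the focal length in pixels is half the picture's height over the tangent of half this angle, whatever the lens; pixels are square), "cx", "cy" (the principal point, pixels), "R" (3x3) and "t" (3): a world point X has camera coordinates R X + t; the wrist camera has in their place "mount" (4x4, takes a point from camera to tool coordinates, whose origin is the TCP and whose axes are the flange's). Camera axes: x right, y down, z forward; pixel columns grow to the right and rows downward; lengths in m; the calibration is good to about 2 mm. A picture is of the moment at which its call begins: read the wrist's pose just before it.
- env.close_job(): hands the job in; it is judged then, once.
The state is a dict: "t": time; "q": joint angles; "dq": joint speeds; "effort": joint torques, N m; "ee_pos": TCP position; "eef_rot": TCP orientation; "force": force on the tool from outside, world axes, zero at the start; "wrist_torque": the same for the moment, N m; "gripper_width": finger opening in m; "gripper_force": force on a finger pad.
Only numpy, scipy, OpenCV 4.12 (cv2) and the standard library are available. Lean on these libraries where they do the work, as an engineer would, in place of code of your own. Each camera call takes 0.05 s, during which the arm holds its last target. There are 200 camera calls.

TASK

Pick up the steel filter holder by its black handle, push its three lugs gently up through the slots under the brewer's head, and turn it anticlockwise (seen from above) until it clicks home with its handle pointing straight out at the brewer's front. Feel for the slots rather than forcing it, never press hard on the brewer with the holder or the gripper, let go of it when it is locked, and leave the mug, gas canister and coffee tin where they stand.

Things in the scene. Friction and masses are not known exactly. Their poses are not given: they have to be found in the camera images.
- mount (a point): Centre of the opening under the brewer's head: on the head's upright axis, level with the collar's lower face, 190 mm above the table. z up, -x to the brewer's front (black mark on the head). Opening 65 mm across (2.5 mm clearance round the bowl); its 8 mm thick ledge has three slots 120 deg apart, 3 deg wider on either side than a lug. Rim 4 mm above this point: lug tops touch the ledge if not in the slots.
- seal_face (a point): Underside of the sprung seal inside the head, on the axis, 15 mm above the mount. It pushes the rim down with 1.4 to 4 N. The slots cannot be seen: they take the lugs when the handle points 57 deg, give or take 22 deg, short of the front on the brewer's +y side (about 123 deg from this frame's +x, anticlockwise from above); the exact angle changes each time and must be felt.
- home (a point): Where the rim's centre is when locked, 18 mm above the mount, axes as the mount's. Turn anticlockwise from above with the rim 20 to 23 mm above the mount (26 at most): the lugs pass over 2 mm high rounded bumps on the ledge and meet solid stops with the handle at the front, then drop 2 mm behind the bumps, held by the seal. A side push at the handle acts threefold at the lugs; over 40 N there harms them.
- home_grip (a point): Where the handle's grasp point is when locked: 105 mm in front of the head's axis, 15 mm below the mount; x points to the axis.
- brewer: Fixed hand-pump espresso brewer; origin on the table under the head's axis, axes as the mount's. Base plate 210 x 150 mm, 12 mm high, from 65 mm before to 145 mm behind the axis; column 60 mm wide, 88 to 123 mm behind it; round steel head 100 mm across, 190 to 272 mm above the table, cap and folded-back lever up to 315 mm.
- holder_grip (a point): Point to grasp on the filter holder's handle: the middle of the black straight handle (75 mm long, 18 mm wide, 24 mm high), 105 mm from the bowl's axis and 33 mm above the holder's underside, 33 mm below its rim. x points level to the bowl's axis, y across the handle, z up. The holder weighs about 0.15 kg and stands upright on the table.
- holder_rim (a point): Centre of the top rim of the filter holder, a steel bowl 60 mm across and 66 mm high with flat underside; this point is on its axis, 66 mm above its underside; -x is the handle's direction. Three lugs stick out to 38 mm from the axis, 12 mm wide, from 10 to 4 mm below the rim: one right above the handle, the others 120 deg either way.
- holder: The same filter holder as a whole: origin at the centre of its underside, z up, handle along -x.
- mug: White mug, 80 mm across, 75 mm high, origin under its centre. To be left alone.
- canister: Squat green gas canister, 106 mm across, 88 mm high, origin under its centre. To be left alone.
- tin: Coffee tin with paper label, 64 mm across, 95 mm high, origin under its centre. To be left alone.
Things that resemble listed ones, but are neither listed nor needed, are in the scene too. There is more than one size of the holder; the job needs the smaller.

How it is judged:
On the way:
1. the lugs are up through the slots, with the handle still well to the side (z of holder_rim in the frame of mount above 0.0145 m and horizontal distance between holder_rim and mount below 0.005 m and y of holder_grip in the frame of mount above 0.035 m), for 0.1 s.
At the end, for the whole second after the job is handed in: The filter holder hangs locked in the brewer by its lugs alone, let go and at rest: rim 15.5 to 19.5 mm above the mount point and within 4 mm of its axis, upright within 4.5 deg, the handle's middle within 12 mm of straight in front (z of holder_rim in the frame of mount between 0.0155 and 0.0195 m and horizontal distance between holder_rim and mount below 0.004 m and angle between holder_rim's own z axis and vertical below 0.08 rad and x of holder_grip in the frame of mount below -0.09 m and y of holder_grip in the frame of mount between -0.012 and 0.012 m and linear speed of holder below 0.01 m/s and contact force between holder and the fingers below 0.1 N); the robot touches nothing.
It fails at once if the holder is pressed against the brewer with more than 40 N (contact force between holder and brewer above 40 N).
It fails at once if the robot pushes the brewer with more than 20 N (contact force between any of the arm, the fingers and brewer above 20 N).
It fails at once if the mug is moved more than 2 cm (distance of mug from where it was at the start of the episode above 0.02 m).
It fails at once if the canister is moved more than 2 cm (distance of canister from where it was at the start of the episode above 0.02 m).
It fails at once if the tin is moved more than 2 cm (distance of tin from where it was at the start of the episode above 0.02 m).
It also fails if it takes over 72 s, if anything falls off the work surface, if the arm or the gripper's body presses on something with over 40 N, if the wrist force passes 120 N, or if a joint passes its speed limit or range.

## Working session

There is one attempt and no reset: what is moved stays moved. The work goes in short steps, Python scripts to look and compute and a shell command to move; the robot and the scene stay as the last step left them, time stands still between calls to the robot, and variables do not carry over. Pictures are saved under pics/ and viewed, at most 10 in all, crops included, and the job is handed in when it is done.

```bash
ls; mkdir -p pics; python3 - <<'E'
from station import env
import cv2,numpy as np
s=env.get_state();print(s)
for n in("scene","side"):
    d=env.snapshot(n);cv2.imwrite(f"pics/{n}0.png",d["img"][...,::-1]);np.savez(f"pics/{n}0.npz",**d)
    print(n,d["fovy"],d["cx"],d["cy"],d["R"],d["t"])
E
```

```text
pics
{'t': 0.0, 'q': array([-1.37088614,  0.46938124, -0.04859759,  1.5336897 ,  0.02413189,
        1.14097624, -0.08226927]), 'dq': array([-0.00085908,  0.00100627, -0.00045898,  0.00088541, -0.00104836,
       -0.00026156, -0.00060178]), 'effort': array([-6.79206732e-04, -5.07946301e+01, -8.11531045e-02, -2.36163551e+01,
       -6.15046872e-02,  3.76777165e-02,  1.65957767e-04]), 'ee_pos': array([0.15296547, 0.65683213, 0.22154181]), 'eef_rot': array([ 1.14116921e-01,  9.93466887e-01, -9.32029084e-04, -5.88391290e-05]), 'force': array([ 0.32152043,  1.1487174 , -0.4081009 ]), 'wrist_torque': array([0.0072564 , 0.0243883 , 0.00743315]), 'gripper_force': 0.0, 'gripper_width': 0.08698042081393609}
scene 54.493674013614374 317.8341743907046 197.9243755262469 [[ 0.46795313  0.88372061  0.00759991]
 [ 0.58206318 -0.30172392 -0.75509279]
 [-0.66499799  0.35777166 -0.65557388]] [-0.34939176 -0.21491491  1.55321633]
side 46.832080776016376 316.2559038931702 191.41564972168914 [[ 0.97369784 -0.22716252  0.0175984 ]
 [-0.1319823  -0.62530763 -0.76913656]
 [ 0.18572341  0.74658393 -0.63884212]] [-0.57325166  0.23074833  1.47866902]
```

View pics/scene0.png

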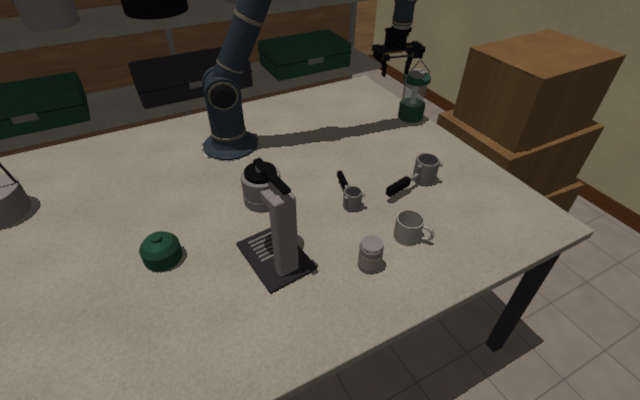

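View pics/side0.png

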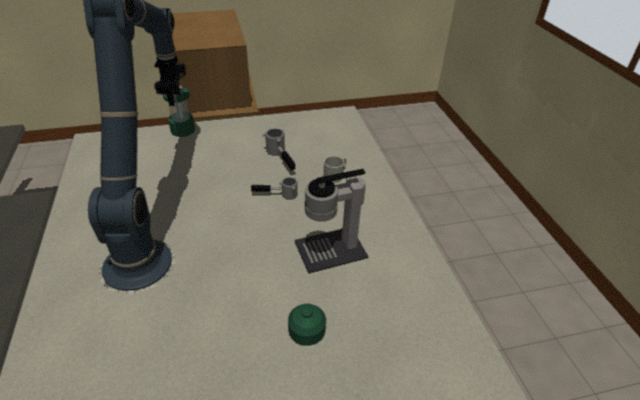

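The scene view shows the brewer (head 262,185; base 275,255). There are two holders: the smaller is at 352,198 with its handle to 342,178, and the larger is at 426,168 with its handle to 398,186. The mug is at 408,228, the tin at 371,253, the canister at 160,250 and a lantern at 412,105. In the side view the small holder is at 289,187 with its handle at 260,189, the large one is at 275,142 with its handle at 287,160, and the brewer head is at 321,198.

```bash
cat > h.py <<'E'
import numpy as np,cv2
def cloud(d):
    h,w=d["range_z"].shape;f=h/2/np.tan(np.radians(float(d["fovy"]))/2)
    v,u=np.mgrid[:h,:w];z=d["range_z"]
    P=np.stack([(u-d["cx"])/f*z,(v-d["cy"])/f*z,z],-1)
    W=(P-d["t"])@d["R"]; W[z==0]=np.nan
    return W
def circ(p,r=None):
    A=np.c_[2*p,np.ones(len(p))];x=np.linalg.lstsq(A,(p**2).sum(1),rcond=None)[0]
    c=x[:2];R=np.sqrt(x[2]+c@c)
    if r:
        from scipy.optimize import least_squares
        c=least_squares(lambda q:np.linalg.norm(p-q,axis=1)-r,c,loss='soft_l1',f_scale=.002).x;R=r
    return c,R
E
python3 - <<'E'
from h import *
for n,boxes in (("scene",dict(hs=(335,170,366,214),hl=(385,150,440,190),brew=(235,150,318,290),tin=(355,235,386,275),mug=(392,210,434,246),can=(138,230,184,272))),("side",dict(hs=(248,174,301,202),hl=(262,125,298,174),brew=(290,165,372,272),mug=(322,155,348,180),can=(286,300,330,346)))):
    d=np.load(f"pics/{n}0.npz");W=cloud(d);g=d["img"].astype(float).mean(-1)
    for k,(a,b,c,e) in boxes.items():
        w=W[b:e,a:c].reshape(-1,3);i=g[b:e,a:c].ravel();ok=w[:,2]>.008
        w,i=w[ok],i[ok]
        print(n,k,len(w),"min",w.min(0).round(3),"max",w.max(0).round(3))
        if k[0]=='h':
            dk=w[(i<45)&(w[:,2]>.02)]; 
            if len(dk)>5:
                m=dk[:,:2].mean(0);u,s,vt=np.linalg.svd(dk[:,:2]-m);print("  handle n",len(dk),m.round(4),"z",np.percentile(dk[:,2],[10,50,90]).round(3),"dir",np.degrees(np.arctan2(vt[0,1],vt[0,0])).round(1),"len",np.ptp((dk[:,:2]-m)@vt[0]).round(3))
            lt=w[i>70];print("  bowl",lt.mean(0).round(4),"zmax",lt[:,2].max().round(3))
            rr=lt[lt[:,2]>.055];print("  rim",circ(rr[:,:2]) if len(rr)>5 else '',len(rr))
        if k=='brew':
            hd=w[(w[:,2]>.195)&(w[:,2]<.262)];print("  head",circ(hd[:,:2],.05),circ(hd[:,:2]),len(hd))
            ba=w[(w[:,2]<.02)];r=cv2.minAreaRect((ba[:,:2]*1000).astype(np.float32));print("  base",r)
            lv=w[w[:,2]>.285];m=lv[:,:2].mean(0);vt=np.linalg.svd(lv[:,:2]-m)[2];print("  lever",m,np.degrees(np.arctan2(vt[0,1],vt[0,0])))
        if k in('tin','mug','can'): 
            hd=w[w[:,2]>.02];print("  circ",circ(hd[:,:2]))
    ims=cv2.resize(d["img"][...,::-1][(130 if n=='scene' else 115):(290 if n=='scene' else 275),230:450],None,fx=3.6,fy=3.6,interpolation=cv2.INTER_CUBIC)
    cv2.imwrite(f"pics/{n}crop.png",np.clip(ims*1.6,0,255))
E
```

```text
scene hs 542 min [0.394 0.197 0.008] max [0.57  0.272 0.071]
  handle n 176 [0.4914 0.2438] z [0.037 0.049 0.069] dir -10.8 len 0.162
  bowl [0.5297 0.2294 0.0584] zmax 0.071
  rim (array([0.53849918, 0.2340664 ]), np.float64(0.028797751800072498)) 96
scene hl 913 min [0.484 0.345 0.008] max [0.585 0.573 0.097]
  handle n 297 [0.5562 0.456 ] z [0.047 0.062 0.092] dir 103.2 len 0.221
  bowl [0.5388 0.5021 0.0753] zmax 0.094
  rim (array([0.53736253, 0.47389628]), np.float64(0.06698108473531438)) 150
scene brew 5748 min [ 0.074 -0.158  0.008] max [0.731 0.055 0.317]
  head (array([ 0.65374516, -0.0672774 ]), 0.05) (array([ 0.65292855, -0.08663667]), np.float64(0.048788366718724906)) 1135
  base ((402.0649108886719, -57.650543212890625), (181.23443603515625, 663.127685546875), 86.10005950927734)
  lever [ 0.62340714 -0.07748088] 9.191024367356261
scene tin 796 min [0.744 0.113 0.009] max [0.805 0.175 0.1  ]
  circ (array([0.77674708, 0.14264207]), np.float64(0.024661375640149988))
scene mug 941 min [0.689 0.269 0.008] max [0.794 0.352 0.079]
  circ (array([0.73730518, 0.31570438]), np.f
[... 722 characters left out ...]
0.803 0.366 0.316]
  head (array([ 0.59658528, -0.07888894]), 0.05) (array([ 0.60961347, -0.07475637]), np.float64(0.06245338404434289)) 977
  base ((660.705810546875, 92.80592346191406), (525.798583984375, 273.3969421386719), 83.64888000488281)
  lever [ 0.62091522 -0.07833735] -172.32115535459985
side mug 512 min [ 0.581 -0.087  0.015] max [0.793 0.357 0.316]
  circ (array([0.71793038, 0.11484773]), np.float64(0.20696837029062545))
side can 1315 min [ 0.425 -0.412  0.008] max [ 0.53  -0.31   0.094]
  circ (array([ 0.47570964, -0.36607915]), np.float64(0.036829341448547916))[ WARN:0@0.351] global loadsave.cpp:1063 imwrite_ Unsupported depth image for selected encoder is fallbacked to CV_8U.
```

View pics/scenecrop.png

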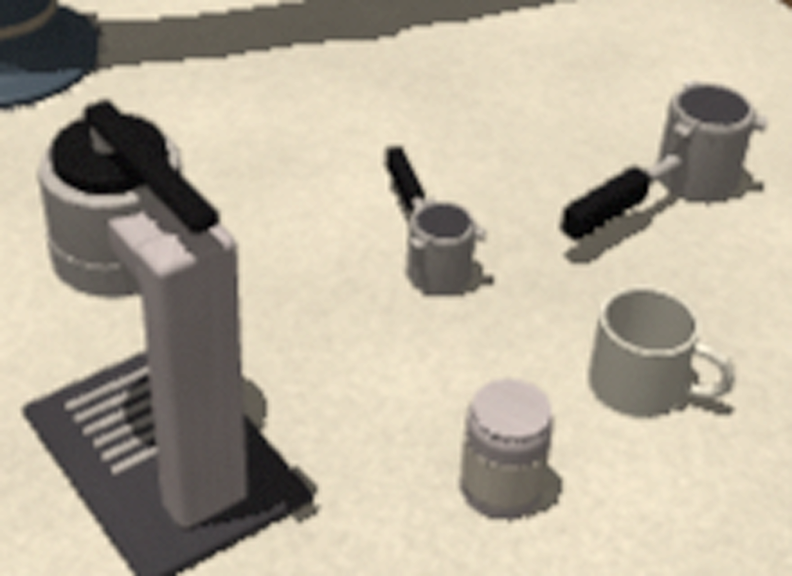

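```bash
cat >> h.py <<'E'
def clean(W,th=.012):
    z=np.nan_to_num(W,nan=9);k=np.ones((3,3),np.uint8)
    bad=np.zeros(z.shape[:2],bool)
    for i in range(3):
        c=z[...,i].astype(np.float32);bad|=(cv2.dilate(c,k)-cv2.erode(c,k))>th
    W=W.copy();W[bad]=np.nan;return W
E
python3 - <<'E'
from h import *
from scipy.optimize import least_squares
hp=[]
for n in("scene","side"):
    d=np.load(f"pics/{n}0.npz");W0=cloud(d);g=d["img"].astype(float)
    t=W0[np.isfinite(W0[...,2])&(abs(W0[...,2])<.01)&(W0[...,0]>.4)&(W0[...,0]<.8)&(abs(W0[...,1])<.3)];print(n,"table z",np.median(t[:,2]))
    A=np.c_[t[:,:2],np.ones(len(t))];print(" plane",np.linalg.lstsq(A,t[:,2],rcond=None)[0])
    W=clean(W0);W=W.reshape(-1,3);G=g.mean(-1).ravel()
    near=(abs(W[:,0]-.66)<.16)&(abs(W[:,1]+.08)<.12)
    ba=W[near&(abs(W[:,2]-.0135)<.006)&(G<75)]
    r=cv2.minAreaRect((np.percentile(ba[:,:2],[0],axis=0)*0+ba[:,:2]*1000).astype(np.float32));print(" base",r,len(ba))
    hd=W[near&(W[:,2]>.2)&(W[:,2]<.255)&(W[:,0]<.68)]
    for lo in(.2,.23):
        q=hd[hd[:,2]>lo];
        q=q[np.linalg.norm(q[:,:2]-[.60,-.08],axis=1)<.065]
        c,R=circ(q[:,:2],.05);print(" head",c,circ(q[:,:2]),len(q))
    lv=W0.reshape(-1,3);lv=lv[(abs(lv[:,0]-.66)<.16)&(abs(lv[:,1]+.08)<.12)&(lv[:,2]>.285)];r=cv2.minAreaRect((lv[:,:2]*1000).astype(np.float32));print(" lever",r)
    w=W0.reshape(-1,3);hs=w[(abs(w[:,0]-.48)<.1)&(abs(w[:,1]-.24)<.06)&(w[:,2]>.028)]
    hn=hs[hs[:,0]<.47];m=hn[:,:2].mean(0);vt=np.linalg.svd(hn[:,:2]-m)[2][0];print(" handle",m,np.degrees(np.arctan2(vt[1],vt[0])),hn[:,0].min(),"z90",np.percentile(hn[:,2],90))
    c=W.reshape(-1,3);ri=hs[(hs[:,2]>.063)];print(" rim",circ(ri[:,:2],.0295),circ(ri[:,:2]),len(ri))
E
```

```text
scene table z 0.0007257913775633777
 plane [0.00031912 0.00066944 0.00064027]
 base ((624.3043823242188, -74.37671661376953), (205.0813446044922, 144.20654296875), 5.953520774841309) 1321
 head [ 0.57941824 -0.0763176 ] (array([ 0.5932248 , -0.08907835]), np.float64(0.03211608944249504)) 244
 head [ 0.57953827 -0.07606745] (array([ 0.59469701, -0.09206428]), np.float64(0.028904260198170818)) 107
 lever ((629.4678344726562, -77.01759338378906), (174.8602294921875, 74.57522583007812), 0.8134028911590576)
 handle [0.43715144 0.25404568] -12.990204964538776 0.3941157222682114 z90 0.04756457937023403
 rim (array([0.53341997, 0.23442184]), 0.0295) (array([0.53988035, 0.23236145]), np.float64(0.02150684732542538)) 184
side table z -0.0009889411906647398
 plane [ 0.00160825  0.0003643  -0.00151579]
 base ((618.88525390625, -77.19266510009766), (201.40882873535156, 142.5093231201172), 6.040246486663818) 563
 head [ 0.58797662 -0.07689149] (array([ 0.59049838, -0.05889535]), np.float64(0.06695890430957202)) 205
 head [ 0.59229152 -0.07915462] (array([ 0.59194711, -0.06105791]), np.float64(0.06526844370499796)) 110
 lever ((628.740234375, -86.77517700195312), (75.09646606445312, 168.32115173339844), 85.0436019897461)
 handle [0.43339429 0.25329465] -13.212180063378199 0.39756099324279764 z90 0.04523992357503867
 rim (array([0.54891529, 0.22589813]), 0.0295) (array([0.53824987, 0.23246269]), np.float64(0.021311200373288375)) 97
```

Of the two candidates, the small holder (crop 442,245; 60 mm bowl, height about 66–70 mm) is the right one. The large one (crop 710,140; about 93 mm high) is the decoy. The grip point is about (0.435,0.256), with the handle outward at 167°. The brewer axis is about (0.582,-0.080), with yaw about 6°. Now I'll move over the holder.

```bash
python3 -m jog '[[0,0,0.04,0,0],[0.01,-0.02,0.06,0,0],[0.03,-0.05,0.06,0,0],[0.055,-0.08,0.06,0,0],[0.08,-0.11,0.06,0,0],[0.105,-0.14,0.06,0,0],[0.13,-0.17,0.06,0,0],[0.15,-0.2,0.06,0,0],[0.17,-0.235,0.06,0,0],[0.19,-0.265,0.06,0,0]]' && python3 -m jog '[[0.02,-0.03,-0.02,0,0],[0.045,-0.06,-0.04,0,0],[0.07,-0.09,-0.05,0,0],[0.09,-0.125,-0.05,0,0],[0.092,-0.135,-0.05,0,0],[0.092,-0.135,-0.05,0,0]]'
cat >> h.py <<'E'
from scipy.spatial.transform import Rotation as Ro
def wrist(env):
    s=env.get_state();d=dict(env.snapshot("wrist"))
    T=np.eye(4);T[:3,:3]=Ro.from_quat(s["eef_rot"]).as_matrix();T[:3,3]=s["ee_pos"]
    C=T@d["mount"];d["R"]=C[:3,:3].T;d["t"]=-C[:3,:3].T@C[:3,3];return s,d
E
python3 - <<'E'
from station import env
from h import *
s,d=wrist(env);print(s["ee_pos"],s["t"],d["mount"]);np.savez("pics/w1.npz",**d)
cv2.imwrite("pics/w1.png",d["img"][...,::-1])
W=cloud(d).reshape(-1,3);print(np.nanmedian(W[abs(W[:,2])<.01][:,2]))
ri=W[(W[:,2]>.062)&(W[:,2]<.072)&(np.linalg.norm(W[:,:2]-[.537,.233],axis=1)<.06)];print(len(ri),circ(ri[:,:2]),ri[:,2].max())
hn=W[(W[:,2]>.036)&(W[:,2]<.055)&(np.linalg.norm(W[:,:2]-[.435,.255],axis=1)<.045)];m=hn[:,:2].mean(0);vt=np.linalg.svd(hn[:,:2]-m,full_matrices=False)[2][0];print(len(hn),m,np.degrees(np.arctan2(vt[1],vt[0])),np.ptp((hn[:,:2]-m)@vt),np.median(hn[:,2]))
E
```

```text
t: 0.93
ee_pos: [0.3438, 0.3898, 0.2822]
eef_rot: [0.115, 0.993, -0.001, -0.0]
force: [1.2, 0.7, -0.9]
gripper_width: 0.0874
gripper_force: 0.0
t: 1.43
ee_pos: [0.4365, 0.2531, 0.2322]
eef_rot: [0.118, 0.993, -0.001, -0.0]
force: [-1.2, 0.1, 0.0]
gripper_width: 0.087
gripper_force: 0.0
[0.43649976 0.253072   0.23216704] 1.4333 [[-6.39011362e-04 -9.55358526e-01 -2.95448267e-01  8.14309210e-02]
 [ 9.99999235e-01 -2.97652658e-04 -1.20036537e-03 -1.04755682e-03]
 [ 1.05883833e-03 -2.95448808e-01  9.55357985e-01 -1.63157232e-01]
 [ 0.00000000e+00  0.00000000e+00  0.00000000e+00  1.00000000e+00]]
0.0010017089665643013
2152 (array([0.53435113, 0.23623788]), np.float64(0.021098035495960028)) 0.07028150013492783
1327 [0.43322019 0.25879259] -12.70397129412118 0.08485655969340869 0.04554469584612139
```

View pics/w1.png

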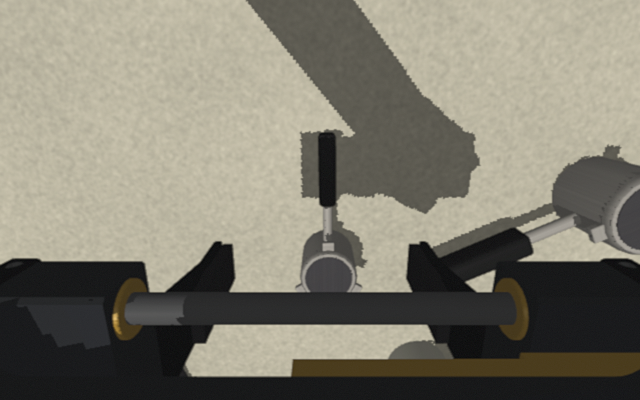

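The wrist view shows the small holder's handle centred at about (327,170) and its bowl at (328,275). The large holder is at the right edge. Next is a quick look at the brewer head from above.

```bash
python3 -m jog '[[0.005,-0.03,0.025,0,0],[0.01,-0.06,0.05,0,0],[0.016,-0.09,0.075,0,0],[0.022,-0.12,0.1,0,0],[0.03,-0.15,0.125,0,0],[0.036,-0.18,0.15,0,0],[0.042,-0.21,0.175,0,0],[0.048,-0.24,0.2,0,0],[0.055,-0.27,0.225,0,0],[0.06,-0.3,0.25,0,0]]' && python3 -m jog '[[0.003,-0.03,0,0,0],[0.003,-0.04,0,0,0],[0.003,-0.04,0,0,0],[0.003,-0.04,0,0,0]]'
python3 - <<'E'
from station import env
from h import *
s,d=wrist(env);print(s["ee_pos"],s["t"]);np.savez("pics/w2.npz",**d)
cv2.imwrite("pics/w2.png",d["img"][...,::-1])
W=cloud(d).reshape(-1,3)
W=W[(abs(W[:,0]-.66)<.2)&(abs(W[:,1]+.08)<.14)]
for a,b in((.26,.275),(.2,.26),(.19,.2)):
    q=W[(W[:,2]>a)&(W[:,2]<b)&(W[:,0]<.63)];print(a,len(q),circ(q[:,:2]) if len(q)>5 else'',circ(q[:,:2],.05) if len(q)>5 else'')
ba=W[abs(W[:,2]-.013)<.005];print(len(ba),cv2.minAreaRect((ba[:,:2]*1000).astype(np.float32)))
lv=W[W[:,2]>.29];print(len(lv),cv2.minAreaRect((lv[:,:2]*1000).astype(np.float32)),lv[:,2].max())
E
```

```text
t: 2.32
ee_pos: [0.4953, -0.0416, 0.4841]
eef_rot: [0.112, 0.994, 0.001, 0.0]
force: [1.3, -0.1, -0.2]
gripper_width: 0.0872
gripper_force: 0.0
t: 2.65
ee_pos: [0.4981, -0.0803, 0.482]
eef_rot: [0.113, 0.994, 0.001, -0.001]
force: [0.1, 0.8, -0.4]
gripper_width: 0.0869
gripper_force: 0.0
[ 0.4981126  -0.08034094  0.48201375] 2.65
0.26 1597 (array([ 0.58086409, -0.07633866]), np.float64(0.04525215214003241)) (array([ 0.58564927, -0.07688422]), 0.05)
0.2 951 (array([ 0.58157657, -0.07654738]), np.float64(0.04988480404611915)) (array([ 0.58174696, -0.07658277]), 0.05)
0.19 114 (array([ 0.58050213, -0.07647058]), np.float64(0.049542669698946794)) (array([ 0.58101591, -0.07652176]), 0.05)
3830 ((619.7977294921875, -72.20073699951172), (209.46438598632812, 149.8564453125), 6.226317882537842)
60308 ((576.856201171875, -99.02173614501953), (161.67062377929688, 244.87103271484375), 74.63352966308594) 0.5929639395055462
```

View pics/w2.png

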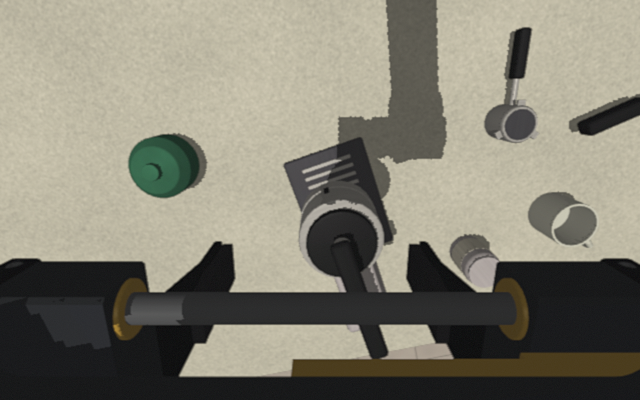

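The view shows the head centred at (340,240) with its front mark at (326,190). The canister is at (163,165), the tin at (472,255), the mug at (562,220) and the small holder at (515,120). The mount is at (0.581,-0.0766) with yaw 6.2°, consistent across the fits. Now I'll grasp.

```bash
python3 -m jog '[[-0.006,0.034,-0.022,0,0],[-0.013,0.068,-0.044,0,0],[-0.019,0.102,-0.066,0,0],[-0.026,0.136,-0.088,0,0],[-0.032,0.17,-0.11,0,0],[-0.038,0.204,-0.14,0,0],[-0.045,0.238,-0.17,0,0],[-0.051,0.272,-0.2,0,0],[-0.058,0.306,-0.23,0,0],[-0.064,0.338,-0.26,0,0]]' && python3 -m jog '[[0,0,-0.025,0,0],[0,0,-0.05,0,0],[0,0,-0.08,0,0],[0,0,-0.11,0,0],[0,0,-0.13,0,0],[0,0,-0.13,0,0],[0,0,-0.13,0,0]]'
```

```text
t: 3.53
ee_pos: [0.4341, 0.2454, 0.234]
eef_rot: [0.112, 0.994, 0.001, -0.001]
force: [0.7, -1.0, 0.6]
gripper_width: 0.0865
gripper_force: 0.0
t: 4.12
ee_pos: [0.4349, 0.2429, 0.1046]
eef_rot: [0.113, 0.994, -0.001, -0.001]
force: [0.5, 0.7, -0.4]
gripper_width: 0.087
gripper_force: 0.0
```

```bash
python3 -m jog '[[0,0.0145,0,0,0],[0,0.0145,-0.02,0,0],[0,0.0145,-0.045,0,0],[0,0.0145,-0.07,0,0],[0,0.0145,-0.088,0,0],[0,0.0145,-0.09,0,0],[0,0.0145,-0.09,0,0]]' && python3 -m jog '[[0,0,0,0,0.5],[0,0,0,0,0.8],[0,0,0,0,0.9],[0,0,0,0,0.9],[0,0,0,0,0.9],[0,0,0,0,0.9],[0,0,0,0,0.9],[0,0,0,0,0.9]]' 30
```

```text
t: 4.7
ee_pos: [0.4369, 0.2577, 0.016]
eef_rot: [0.114, 0.994, 0.001, 0.0]
force: [0.2, 0.2, 0.6]
gripper_width: 0.0869
gripper_force: 0.0
t: 5.37
ee_pos: [0.4367, 0.256, 0.0155]
eef_rot: [0.114, 0.993, 0.0, -0.0]
force: [-0.2, -0.5, 0.6]
gripper_width: 0.0413
gripper_force: 0.0
```

```bash
python3 -m jog '[[0,0,0,0,1],[0,0,0,0,1],[0,0,0,0,1],[0,0,0,0,1],[0,0,0,0,1],[0,0,0,0,1],[0,0,0,0,1]]' 30 && python3 -m jog '[[0,0,0.005,0,1],[0,0,0.02,0,1],[0,0,0.05,0,1],[0,0,0.08,0,1],[0,0,0.11,0,1],[0,0,0.12,0,1],[0,0,0.12,0,1],[0,0,0.12,0,1]]'
cat > look.py <<'E'
from station import env
from h import *
import sys
s,d=wrist(env);n=sys.argv[1];np.savez(f"pics/{n}.npz",**d);cv2.imwrite(f"pics/{n}.png",d["img"][...,::-1])
p=s["ee_pos"];a=Ro.from_quat(s["eef_rot"]).as_matrix()
print("t",s["t"],"tcp",p,"yaw",np.degrees(np.arctan2(a[1,0],a[0,0])),"F",s["force"],"M",s["wrist_torque"],"w",s["gripper_width"],s["gripper_force"])
W=clean(cloud(d),.01).reshape(-1,3);W=(W-p)@a   # tool frame: bowl at -x
q=W[(W[:,0]<-.06)&(W[:,0]>-.15)&(abs(W[:,1])<.05)&(W[:,2]>-.07)&(W[:,2]<.03)]
print("bowl",len(q),q.min(0),q.max(0))
r=q[q[:,2]<q[:,2].min()+.006];print("rim",len(r),circ(r[:,:2]))
h=W[(abs(W[:,1])<.015)&(W[:,0]>.012)&(W[:,0]<.08)&(abs(W[:,2]+.025)<.03)]
if len(h)>20:
    k=np.polyfit(h[:,0],h[:,2],1);k2=np.polyfit(h[:,0],h[:,1],1);print("handle n",len(h),"xmax",h[:,0].max(),"pitch",np.degrees(np.arctan(k[0])),"yaw",np.degrees(np.arctan(k2[0])),"zmed",np.median(h[:,2]),"ymed",np.median(h[:,1]))
E
python3 look.py w3
```

```text
t: 5.95
ee_pos: [0.4367, 0.256, 0.0154]
eef_rot: [0.114, 0.993, 0.0, -0.0]
force: [0.3, -0.1, -0.7]
gripper_width: 0.0179
gripper_force: 29.8
t: 6.62
ee_pos: [0.4362, 0.2558, 0.1352]
eef_rot: [0.114, 0.993, 0.0, -0.0]
force: [-0.3, -0.8, -1.4]
gripper_width: 0.0182
gripper_force: 30.0
t 6.6167 tcp [0.43624995 0.25577278 0.13518442] yaw 166.89100624015128 F [-0.27677258 -0.83246545 -1.38961032] M [-0.00530196  0.1463318  -0.01782567] w 0.018155377605935604 29.950691862031817Traceback (most recent call last):
  File "look.py", line 9, in <module>
    print("bowl",len(q),q.min(0),q.max(0))
                        ~~~~~^^^
    return umr_minimum(a, axis, None, out, keepdims, initial, where)
ValueError: zero-size array to reduction operation minimum which has no identity
```

View pics/w3.png

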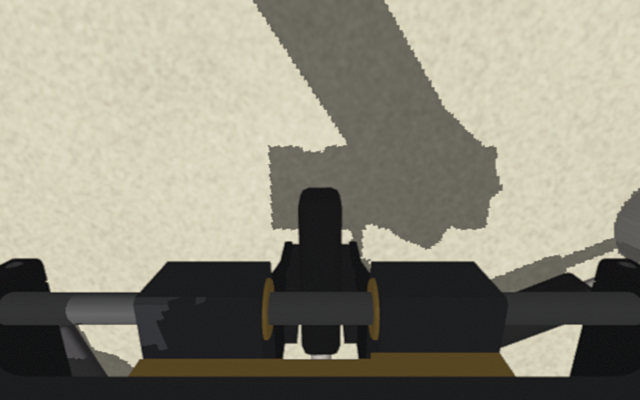

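The handle (320,235) is held squarely between the fingers. The bowl is hidden behind them, so I'll measure the handle end in this view and the bowl from the fixed cameras.

```bash
cat > fix.py <<'E'
from station import env
from h import *
import sys
s=env.get_state();p=s["ee_pos"];a=Ro.from_quat(s["eef_rot"]).as_matrix();ex=a[:,0];ex=ex[:2]/np.linalg.norm(ex[:2]);ey=np.array([-ex[1],ex[0]])
print("t",s["t"],"tcp",p,"yaw",np.degrees(np.arctan2(ex[1],ex[0])),"F",s["force"],"M",s["wrist_torque"])
for n in("scene","side"):
    d=dict(env.snapshot(n));np.savez(f"pics/{n}_{sys.argv[1]}.npz",**d);W=cloud(d).reshape(-1,3)-p
    x=W[:,:2]@ex;y=W[:,:2]@ey;z=W[:,2]
    m=(x<-.06)&(x>-.15)&(abs(y)<.05)&(z>-.03)&(z<.07)
    L=np.c_[x,y,z][m];print(n,len(L),"z",np.percentile(L[:,2],[1,99]).round(4))
    r=L[L[:,2]>np.percentile(L[:,2],99.5)-.005];print("  rim tool-frame",circ(r[:,:2]),circ(r[:,:2],.0295)[0],len(r))
    b=L[(L[:,2]<.035)];print("  wall",circ(b[:,:2]),circ(b[:,:2],.03)[0])
E
python3 fix.py a; python3 - <<'E'
from h import *
d=np.load("pics/w3.npz");W=cloud(d)@np.eye(3)
p=np.array([0.43625,0.25577,0.13518]);s=Ro.from_quat([0.114,0.9935,0,0]).as_matrix()
T=((W-p)@s)[185:262,290:352].reshape(-1,3);T=T[(abs(T[:,2]+.03)<.03)&(abs(T[:,1])<.012)]
k=np.polyfit(T[:,0],T[:,2],1);print(len(T),"x",np.percentile(T[:,0],[1,99]),T[:,0].max(),"z",np.median(T[:,2]),"pitch",np.degrees(np.arctan(k[0])),"y",T[:,1].min(),T[:,1].max())
E
```

```text
t 6.6667 tcp [0.43563132 0.25538408 0.13423405] yaw 166.8972372472444 F [ 0.04418515 -0.88801345 -1.84262001] M [0.02441435 0.05470482 0.05547178]
scene 510 z [-0.0133  0.0531]
  rim tool-frame (array([-0.10630256,  0.00248174]), np.float64(0.02050526131586447)) [-0.10420484  0.01303117] 166
  wall (array([-0.10452548,  0.00179951]), np.float64(0.028533202985166733)) [-0.1028288   0.00111711]
side 373 z [-0.0155  0.0523]
  rim tool-frame (array([-0.1064572 ,  0.00795336]), np.float64(0.021276815624845662)) [-0.10073255  0.01830849] 64
  wall (array([-0.10289135,  0.00048391]), np.float64(0.030259878451878643)) [-0.10397617  0.00017354]
3312 x [0.00935917 0.04121457] 0.04143688313027741 z -0.03015454846329236 pitch 1.1548481256765006 y -0.011995372400315825 0.0119954465130119
```

```bash
python3 -m jog '[[0.01,-0.01,-0.001,-0.1,1],[0.02,-0.02,-0.002,-0.2,1],[0.03,-0.03,-0.004,-0.31,1],[0.04,-0.04,-0.006,-0.42,1],[0.05,-0.05,-0.008,-0.53,1],[0.06,-0.06,-0.01,-0.64,1],[0.07,-0.07,-0.011,-0.75,1],[0.08,-0.085,-0.011,-0.87,1],[0.083,-0.096,-0.011,-0.99,1],[0.083,-0.096,-0.011,-1.01,1]]' && python3 -m jog '[[0,0,0,0,1],[0,0,0,0,1],[0,0,0,0,1]]'; python3 - <<'E'
from station import env
import numpy as np
s=env.get_state();x,y,z,w=s["eef_rot"];print(s["ee_pos"],np.degrees(np.arctan2(2*(x*y+z*w),1-2*(y*y+z*z))),s["q"].round(2),s["force"],s["wrist_torque"])
E
```

```text
t: 7.6
ee_pos: [0.5198, 0.1565, 0.1229]
eef_rot: [0.584, 0.812, -0.002, 0.0]
force: [0.3, -0.7, -1.4]
gripper_width: 0.0176
gripper_force: 30.0
t: 7.85
ee_pos: [0.519, 0.1612, 0.1239]
eef_rot: [0.579, 0.815, -0.0, -0.001]
force: [0.9, 1.0, -0.8]
gripper_width: 0.0173
gripper_force: 30.0
[0.51898612 0.16119164 0.12390609] 109.22795889219495 [-0.72  0.39  0.43  1.97 -0.22  0.83  0.17] [ 0.90243338  1.00510748 -0.83061104] [ 0.03994494  0.02556129 -0.01649889]
```

```bash
python3 -m jog '[[0.006,-0.03,0,0,1],[0.012,-0.06,0,0,1],[0.018,-0.09,0,0,1],[0.024,-0.115,0,0,1],[0.0275,-0.13,0,0,1],[0.0295,-0.14,0,0,1],[0.0295,-0.1405,0,0,1],[0.0295,-0.1405,0,0,1],[0.0295,-0.1405,0,0,1]]' && python3 fix.py b && python3 - <<'E'
from h import *
for n in("scene","side"):
    d=np.load(f"pics/{n}_b.npz");
    o=(230,140) if n=="scene" else (280,150)
    cv2.imwrite(f"pics/{n}_b.png",cv2.resize(d["img"][o[1]:o[1]+100,o[0]:o[0]+100,::-1],None,fx=4,fy=4))
a=cv2.hconcat([cv2.imread("pics/scene_b.png"),cv2.imread("pics/side_b.png")]);cv2.imwrite("pics/b.png",np.clip(a*1.5,0,255).astype(np.uint8))
E
```

```text
t: 8.6
ee_pos: [0.5489, 0.0215, 0.1242]
eef_rot: [0.579, 0.815, 0.0, -0.001]
force: [-0.6, 0.3, -1.6]
gripper_width: 0.0176
gripper_force: 30.0
t 8.6 tcp [0.54890278 0.02148588 0.12423189] yaw 109.18501077457496 F [-0.62945508  0.34585425 -1.57981741] M [0.04847743 0.07628119 0.02075293]
scene 278 z [-0.0119  0.0694]
  rim tool-frame (array([-0.10451032,  0.00182568]), np.float64(0.04760784576680882)) [-0.11940861 -0.01040019] 24
  wall (array([-0.10793491, -0.00087559]), np.float64(0.026776703847384876)) [-0.10470636  0.00088423]
side 288 z [-0.0166  0.0696]
  rim tool-frame (array([-0.10406533,  0.00215845]), np.float64(0.04863279022070939)) [-0.12198268  0.01282841] 29
  wall (array([-0.10645361,  0.00038303]), np.float64(0.028240595293957907)) [-0.10468443 -0.00097312]
```

View pics/b.png

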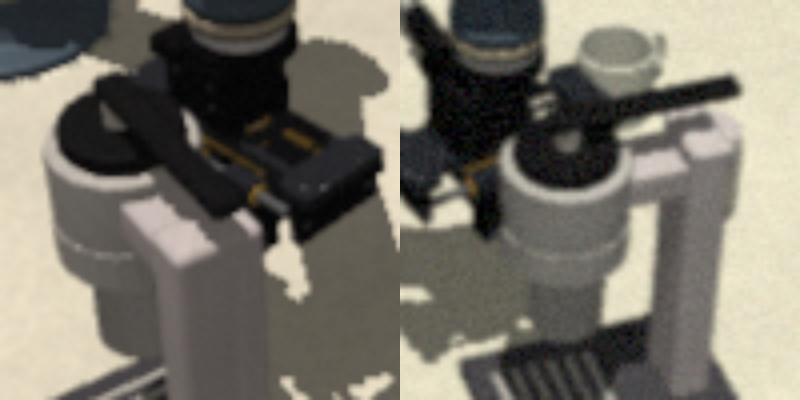

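The bowl is under the head in both crops (left crop 135,315; right crop 565,300), centred to about 1–2 mm. Now I'll raise it gently.

```bash
python3 -m jog '[[-0.0005,-0.001,0.005,0,1],[-0.0005,-0.001,0.01,0,1],[-0.0005,-0.001,0.014,0,1],[-0.0005,-0.001,0.017,0,1],[-0.0005,-0.001,0.017,0,1],[-0.0005,-0.001,0.017,0,1]]' && python3 -m jog '[[0,0,0.001,0,1],[0,0,0.002,0,1],[0,0,0.003,0,1],[0,0,0.003,0,1]]' && python3 -m jog '[[0,0,0.001,0,1],[0,0,0.001,0,1],[0,0,0.002,0,1],[0,0,0.002,0,1]]'
```

```text
t: 9.2
ee_pos: [0.5488, 0.0188, 0.1417]
eef_rot: [0.58, 0.814, 0.0, 0.0]
force: [0.2, -0.1, -1.5]
gripper_width: 0.0177
gripper_force: 30.0
t: 9.53
ee_pos: [0.5485, 0.019, 0.1443]
eef_rot: [0.58, 0.814, 0.0, -0.0]
force: [0.0, 2.0, -3.7]
gripper_width: 0.0175
gripper_force: 30.0
t: 9.87
ee_pos: [0.5487, 0.0184, 0.1465]
eef_rot: [0.581, 0.814, 0.0, -0.0]
force: [-0.1, 2.1, -2.4]
gripper_width: 0.0175
gripper_force: 30.0
```

```bash
cat > st.py <<'E'
from station import env
import numpy as np
s=env.get_state();x,y,z,w=s["eef_rot"];th=np.degrees(np.arctan2(2*(x*y+z*w),1-2*(y*y+z*z)));p=s["ee_pos"]
c,k=np.cos(np.radians(th)),np.sin(np.radians(th))
print("t",s["t"],"tcp",p.round(4),"yaw",th.round(2),"axis-M mm",((p[:2]-.103*np.array([c,k])-[.5817,-.077])*1000).round(1),"rim",((p[2]+.0505-.19)*1000).round(1),"F",s["force"].round(1),"M",s["wrist_torque"].round(2))
E
python3 st.py; python3 -m jog '[[0,0.001,0.001,0,1],[0,0.001,0.001,0,1],[0,0.001,0.001,0,1]]'>/dev/null; python3 st.py;  python3 -m jog '[[0,0,0.0005,0,1],[0,0,0.001,0,1],[0,0,0.0015,0,1],[0,0,0.0015,0,1]]' >/dev/null; python3 st.py
```

```text
t 9.8667 tcp [0.5487 0.0184 0.1465] yaw 109.0 axis-M mm [ 0.5 -2. ] rim 7.0 F [-0.1  2.1 -2.4] M [0.41 0.24 0.02]
t 10.1167 tcp [0.5488 0.019  0.1476] yaw 108.99 axis-M mm [ 0.6 -1.4] rim 8.1 F [ 0.1 -0.1 -2.6] M [ 0.08  0.14 -0.06]
t 10.45 tcp [0.5488 0.0194 0.149 ] yaw 109.01 axis-M mm [ 0.6 -1. ] rim 9.5 F [ 0.1  0.6 -2.8] M [ 0.08  0.16 -0.07]
```

```bash
python3 -m jog '[[0,0.001,0.001,0,1],[0,0.001,0.002,0,1],[0,0.001,0.002,0,1],[0,0.001,0.002,0,1]]'>/dev/null; python3 st.py; python3 fix.py c
```

```text
t 10.7833 tcp [0.5489 0.0201 0.1511] yaw 109.01 axis-M mm [ 0.7 -0.3] rim 11.6 F [-0.9 -1.5 -2.1] M [-0.3   0.03 -0.05]
t 10.7833 tcp [0.54888326 0.0200756  0.15108907] yaw 109.00676826504133 F [-0.85580043 -1.53964585 -2.13574747] M [-0.30171496  0.0302826  -0.04939454]
scene 340 z [-0.021   0.0675]
  rim tool-frame (array([-0.11099176, -0.00065856]), np.float64(0.04068052668914016)) [-0.12194155 -0.00598703] 36
  wall (array([-0.11158563, -0.00325784]), np.float64(0.02209467464059643)) [-0.1040135  0.0019681]
side 395 z [-0.0252  0.0685]
  rim tool-frame (array([-0.10295518,  0.00227397]), np.float64(0.04704878914916216)) [-0.11974194  0.01161002] 37
  wall (array([-0.1080982 ,  0.00451313]), np.float64(0.02585116584283998)) [-0.10389738  0.00020304]
```

The bowl is lagging about 8 mm, so it is touching the ledge and pitching in the grip. I'll back down, grip harder and check whether it springs back.

```bash
python3 -m jog '[[0,0,-0.003,0,1],[0,0,-0.008,0,1],[0,0,-0.014,0,1],[0,0,-0.018,0,1],[0,0,-0.018,0,1],[0,0,-0.018,0,1]]' 60 >/dev/null; python3 st.py; cat > pitch.py <<'E'
from station import env
from h import *
import sys
s,d=wrist(env);a=Ro.from_quat(s["eef_rot"]).as_matrix()
T=((cloud(d)-s["ee_pos"])@a)[150:262,270:372].reshape(-1,3);T=T[(abs(T[:,2]+.03)<.03)&(abs(T[:,1])<.009)&(T[:,0]>.013)&(T[:,0]<.037)]
k=np.polyfit(T[:,0],T[:,2],1);print(len(T),"xmax",T[:,0].max(),"z",np.median(T[:,2]),"pitch",np.degrees(np.arctan(k[0])))
E
python3 pitch.py; python3 fix.py d
```

```text
t 11.3833 tcp [0.5485 0.0207 0.1324] yaw 109.04 axis-M mm [0.4 0.3] rim -7.1 F [ 0.3  0.6 -0.4] M [ 0.04  0.02 -0.02]
2255 xmax 0.03699440504117604 z -0.03250720988519191 pitch -3.602209699332005
t 11.4333 tcp [0.54871174 0.02061168 0.13275818] yaw 109.03200046960619 F [ 0.52482891 -0.47745705 -0.66630527] M [0.04530592 0.07838216 0.02265711]
scene 316 z [-0.0209  0.0697]
  rim tool-frame (array([-0.10489017,  0.00163936]), np.float64(0.047519669437115435)) [-0.11998232 -0.01016746] 23
  wall (array([-0.11322859, -0.00388559]), np.float64(0.02152252859428283)) [-0.10469317  0.00193546]
side 338 z [-0.0244  0.0687]
  rim tool-frame (array([-0.1042667,  0.0018546]), np.float64(0.04705720373780548)) [-0.12032558  0.01234961] 36
  wall (array([-0.10788974,  0.00207271]), np.float64(0.027297470282849828)) [-0.10487976 -0.00013611]
```

The pitch stayed at about −4.7°, so the holder slipped rather than springing back. I'll re-level it by setting its flat base on free table, then regrip at 60 N.

```bash
cat > st.py <<'E'
from station import env
from h import *
F=[];M=[];Pt=[];X=[];Y=[]
for i in range(4):
    s,d=wrist(env);a=Ro.from_quat(s["eef_rot"]).as_matrix();F.append(s["force"]);M.append(s["wrist_torque"]);X.append(s["ee_pos"]);Y.append(np.arctan2(a[1,0],a[0,0]))
    T=((cloud(d)-s["ee_pos"])@a)[150:262,270:372].reshape(-1,3);T=T[(abs(T[:,2]+.03)<.03)&(abs(T[:,1])<.009)&(T[:,0]>.013)&(T[:,0]<.037)]
    Pt.append(np.degrees(np.arctan(np.polyfit(T[:,0],T[:,2],1)[0])))
F,M,p,th=[np.mean(v,0) for v in(F,M,X,Y)];c,k=np.cos(th),np.sin(th)
print("t",s["t"],"tcp",p.round(4),"yaw",np.degrees(th).round(2),"axis-M mm",((p[:2]-.103*np.array([c,k])-[.5817,-.077])*1000).round(1),"rim",((p[2]+.0505-.19)*1000).round(1),"F",F.round(2),"Frad,tan",(F[0]*c+F[1]*k).round(2),(-F[0]*k+F[1]*c).round(2),"Mbend",(M[0]*k-M[1]*c).round(3),"Mz",M[2].round(3),"pitch",np.round(np.mean(Pt),2),np.std(Pt).round(2))
E
python3 -m jog '[[-0.007,0.03,-0.01,0,1],[-0.014,0.06,-0.02,0,1],[-0.02,0.09,-0.03,0,1],[-0.026,0.12,-0.045,0,1],[-0.03,0.141,-0.06,0,1],[-0.03,0.141,-0.08,0,1],[-0.03,0.141,-0.095,0,1],[-0.03,0.141,-0.1,0,1],[-0.03,0.141,-0.1,0,1]]' 60 ; python3 st.py
```

```text
t: 12.28
ee_pos: [0.5181, 0.1611, 0.032]
eef_rot: [0.581, 0.814, -0.001, -0.0]
force: [0.2, -0.2, -0.2]
gripper_width: 0.0177
gripper_force: 60.0
t 12.4333 tcp [0.5191 0.1612 0.0331] yaw 108.99 axis-M mm [-29.1 140.8] rim -106.4 F [-0.01  0.01 -0.94] Frad,tan 0.02 0.01 Mbend 0.042 Mz 0.018 pitch -3.77 0.1
```

```bash
python3 -m jog '[[0,0,-0.002,0,1],[0,0,-0.004,0,1],[0,0,-0.006,0,1],[0,0,-0.008,0,1],[0,0,-0.01,0,1],[0,0,-0.012,0,1],[0,0,-0.014,0,1],[0,0,-0.016,0,1],[0,0,-0.0175,0,1],[0,0,-0.0175,0,1]]' 10; python3 st.py
```

```text
t: 13.32
ee_pos: [0.5186, 0.1614, 0.0151]
eef_rot: [0.581, 0.814, -0.0, -0.0]
force: [-0.0, 0.5, 0.4]
gripper_width: 0.018
gripper_force: 10.0
t 13.4667 tcp [0.5186 0.1614 0.0153] yaw 109.02 axis-M mm [-29.5 141. ] rim -124.2 F [0.12 0.58 0.41] Frad,tan 0.51 -0.3 Mbend 0.09 Mz 0.008 pitch 0.3 0.05
```

```bash
python3 -m jog '[[0,0,0,0,1],[0,0,0,0,1],[0,0,0.01,0,1],[0,0,0.04,0,1],[0,0,0.075,0,1],[0,0,0.105,0,1],[0,0,0.11,0.04,1],[0,0,0.11,0.087,1],[0,0,0.11,0.087,1]]' 60; python3 st.py; python3 -m jog '[[0.005,-0.03,0,0,1],[0.009,-0.06,0,0,1],[0.013,-0.09,0,0,1],[0.018,-0.115,0,0,1],[0.02,-0.132,0,0,1],[0.0212,-0.142,0,0,1],[0.0212,-0.1442,0.004,0,1],[0.0212,-0.1442,0.01,0,1],[0.0212,-0.1442,0.016,0,1],[0.0212,-0.1442,0.016,0,1]]'; python3 st.py
```

```text
t: 14.27
ee_pos: [0.519, 0.1615, 0.1269]
eef_rot: [0.544, 0.839, 0.001, 0.0]
force: [-0.7, 0.1, -1.8]
gripper_width: 0.0175
gripper_force: 60.0
t 14.4167 tcp [0.5185 0.1613 0.126 ] yaw 113.96 axis-M mm [-21.4 144.2] rim -13.5 F [-0.14  0.11 -1.11] Frad,tan 0.15 0.09 Mbend 0.044 Mz -0.015 pitch 0.2 0.14
t: 15.3
ee_pos: [0.5409, 0.0191, 0.1429]
eef_rot: [0.544, 0.839, 0.001, 0.001]
force: [0.2, 0.9, -0.5]
gripper_width: 0.0175
gripper_force: 60.0
t 15.45 tcp [0.5404 0.0189 0.1422] yaw 114.14 axis-M mm [0.8 1.9] rim 2.7 F [-0.65  0.48 -1.11] Frad,tan 0.7 0.4 Mbend 0.029 Mz -0.023 pitch 0.15 0.11
```

```bash
python3 -m jog '[[-0.0006,-0.0018,0,0,1],[-0.0006,-0.0018,0.001,0,1],[-0.0006,-0.0018,0.002,0,1],[-0.0006,-0.0018,0.003,0,1],[-0.0006,-0.0018,0.003,0,1],[-0.0006,-0.0018,0.003,0,1]]' >/dev/null; python3 st.py; python3 fix.py e | grep -v F
```

```text
t 16.15 tcp [0.5388 0.0159 0.1441] yaw 114.02 axis-M mm [-1.  -1.1] rim 4.6 F [-0.97  1.67 -3.64] Frad,tan 1.92 0.21 Mbend 0.697 Mz -0.02 pitch -0.28 0.06
scene 310 z [-0.013   0.0687]
  rim tool-frame (array([-0.10328345, -0.00053948]), np.float64(0.0481294188510482)) [-0.12184153 -0.00761826] 22
  wall (array([-0.10659502,  0.00046742]), np.float64(0.027646227305249432)) [-0.10422788  0.00178238]
side 362 z [-0.0146  0.0697]
  rim tool-frame (array([-0.10383268,  0.00039139]), np.float64(0.047095438100378285)) [-0.1173555   0.01437492] 36
  wall (array([-0.10562815,  0.00109377]), np.float64(0.02852871322473557)) [-0.1041658  -0.00011061]
```

```bash
python3 -m jog '[[0,0,-0.004,0,1],[-0.0082,-0.0036,-0.004,0.0873,1],[-0.0082,-0.0036,-0.004,0.0873,1],[-0.0082,-0.0036,-0.002,0.0873,1],[-0.0082,-0.0036,-0.001,0.0873,1],[-0.0082,-0.0036,0,0.0873,1],[-0.0082,-0.0036,0,0.0873,1]]' >/dev/null; python3 st.py
```

```text
t 17.0333 tcp [0.5311 0.0121 0.1442] yaw 118.99 axis-M mm [-0.7 -0.9] rim 4.7 F [-0.51  1.08 -4.58] Frad,tan 1.19 -0.07 Mbend 0.598 Mz -0.009 pitch -0.5 0.14
```

Still on the ledge at 119°. Next is 124°.

```bash
python3 -m jog '[[0,0,-0.004,0,1],[-0.0077,-0.0046,-0.004,0.0873,1],[-0.0077,-0.0046,-0.004,0.0873,1],[-0.0077,-0.0046,-0.002,0.0873,1],[-0.0077,-0.0046,-0.001,0.0873,1],[-0.0077,-0.0046,0,0.0873,1],[-0.0077,-0.0046,0,0.0873,1]]' >/dev/null; python3 st.py
```

```text
t 17.8167 tcp [0.5234 0.0076 0.1442] yaw 124.0 axis-M mm [-0.7 -0.8] rim 4.7 F [ 0.35  1.03 -4.69] Frad,tan 0.66 -0.87 Mbend 0.475 Mz 0.045 pitch -0.56 0.1
```

```bash
python3 -m jog '[[0,0,-0.004,0,1],[-0.0072,-0.0053,-0.004,0.0873,1],[-0.0072,-0.0053,-0.004,0.0873,1],[-0.0072,-0.0053,-0.002,0.0873,1],[-0.0072,-0.0053,-0.001,0.0873,1],[-0.0072,-0.0053,0,0.0873,1],[-0.0072,-0.0053,0,0.0873,1]]' >/dev/null; python3 st.py
```

```text
t 18.6 tcp [0.5162 0.0023 0.1443] yaw 129.01 axis-M mm [-0.7 -0.8] rim 4.8 F [-0.15  0.6  -4.38] Frad,tan 0.56 -0.26 Mbend 0.394 Mz 0.022 pitch -0.42 0.16
```

```bash
python3 -m jog '[[0,0,-0.004,0,1],[-0.0068,-0.0059,-0.004,0.0873,1],[-0.0068,-0.0059,-0.004,0.0873,1],[-0.0068,-0.0059,-0.002,0.0873,1],[-0.0068,-0.0059,-0.001,0.0873,1],[-0.0068,-0.0059,0,0.0873,1],[-0.0068,-0.0059,0,0.0873,1]]' >/dev/null; python3 st.py
```

```text
t 19.3833 tcp [ 0.5095 -0.0036  0.1444] yaw 134.01 axis-M mm [-0.7 -0.7] rim 4.9 F [-0.6   0.65 -3.88] Frad,tan 0.89 -0.03 Mbend 0.365 Mz 0.027 pitch -0.45 0.09
```

```bash
python3 -m jog '[[0,0,-0.004,0,1],[-0.0061,-0.0065,-0.004,0.0873,1],[-0.0061,-0.0065,-0.004,0.0873,1],[-0.0061,-0.0065,-0.002,0.0873,1],[-0.0061,-0.0065,-0.001,0.0873,1],[-0.0061,-0.0065,0,0.0873,1],[-0.0061,-0.0065,0,0.0873,1]]' >/dev/null; python3 st.py
```

```text
t 20.1667 tcp [ 0.5033 -0.0101  0.1444] yaw 139.01 axis-M mm [-0.7 -0.6] rim 4.9 F [-0.11  0.87 -3.01] Frad,tan 0.65 -0.58 Mbend 0.383 Mz 0.007 pitch -0.48 0.09
```

```bash
python3 -m jog '[[0,0,-0.004,0,1],[-0.0056,-0.0071,-0.004,0.0873,1],[-0.0056,-0.0071,-0.004,0.0873,1],[-0.0056,-0.0071,-0.002,0.0873,1],[-0.0056,-0.0071,-0.001,0.0873,1],[-0.0056,-0.0071,0.0003,0.0873,1],[-0.0056,-0.0071,0.0003,0.0873,1]]' >/dev/null; python3 st.py
```

```text
t 20.95 tcp [ 0.4975 -0.0172  0.1445] yaw 144.02 axis-M mm [-0.8 -0.7] rim 5.0 F [ 0.41  0.31 -4.49] Frad,tan -0.15 -0.49 Mbend 0.389 Mz 0.033 pitch -0.63 0.14
```

```bash
python3 -m jog '[[0,0,-0.004,0,1],[-0.005,-0.0075,-0.004,0.0873,1],[-0.005,-0.0075,-0.004,0.0873,1],[-0.005,-0.0075,-0.002,0.0873,1],[-0.005,-0.0075,-0.001,0.0873,1],[-0.005,-0.0075,0.0002,0.0873,1],[-0.005,-0.0075,0.0002,0.0873,1]]' >/dev/null; python3 st.py
```

```text
t 21.7333 tcp [ 0.4925 -0.0248  0.1446] yaw 149.01 axis-M mm [-0.9 -0.8] rim 5.1 F [ 0.95 -0.02 -6.21] Frad,tan -0.82 -0.47 Mbend 0.329 Mz 0.045 pitch -0.92 0.12
```

No slot was felt at 5° steps, probably because the bowl is off-centre, and an offset of 1 mm uses up about 1.5° of the slot's play. I'll centre the rim in the opening by feel: lower 2.5 mm, then push radially out and in.

```bash
python3 -m jog '[[0,0,-0.0028,0,1],[0,0,-0.0028,0,1],[-0.001,0.0006,-0.0028,0,1],[-0.002,0.0012,-0.0028,0,1],[-0.0034,0.0021,-0.0028,0,1],[-0.0034,0.0021,-0.0028,0,1]]' >/dev/null; python3 st.py;  python3 -m jog '[[0.002,-0.0012,0,0,1],[0.004,-0.0024,0,0,1],[0.0058,-0.0036,0,0,1],[0.0069,-0.0041,0,0,1],[0.0069,-0.0041,0,0,1]]' >/dev/null; python3 st.py
```

```text
t 22.4333 tcp [ 0.4894 -0.0228  0.1423] yaw 149.03 axis-M mm [-4.   1.1] rim 2.8 F [-0.07 -0.12 -0.99] Frad,tan -0.0 0.14 Mbend 0.081 Mz -0.008 pitch -0.23 0.07
t 23.05 tcp [ 0.4947 -0.026   0.1413] yaw 149.07 axis-M mm [ 1.4 -2. ] rim 1.8 F [-4.03  3.54 -2.36] Frad,tan 5.28 -0.96 Mbend 1.174 Mz 0.098 pitch -0.13 0.09
```

```bash
python3 -m jog '[[-0.003,0.002,0.0005,0,1],[-0.006,0.0036,0.0005,0,1],[-0.0075,0.0045,0.0005,0,1],[-0.0082,0.005,0.0005,0,1],[-0.0082,0.005,0.0005,0,1]]' >/dev/null; python3 st.py
```

```text
t 23.6667 tcp [ 0.4889 -0.0223  0.143 ] yaw 149.01 axis-M mm [-4.5  1.6] rim 3.5 F [ 1.56 -0.33 -1.96] Frad,tan -1.5 -0.52 Mbend -0.185 Mz 0.072 pitch -0.41 0.12
```

```bash
python3 -m jog '[[0.002,-0.0012,0,0,1],[0.004,-0.0024,0,0,1],[0.003,-0.0041,0,0,1],[0.0019,-0.0058,0,0,1],[0.0019,-0.0058,0,0,1]]' >/dev/null; python3 st.py; python3 -m jog '[[0.001,0.0017,0,0,1],[0.002,0.0034,0,0,1],[0.003,0.005,0,0,1],[0.0042,0.0068,0,0,1],[0.0042,0.0068,0,0,1]]' >/dev/null; python3 st.py
```

```text
t 24.2833 tcp [ 0.4904 -0.0269  0.1427] yaw 149.12 axis-M mm [-2.9 -2.8] rim 3.2 F [ 2.51  3.33 -2.25] Frad,tan -0.44 -4.14 Mbend 0.151 Mz 0.447 pitch -0.54 0.08
t 24.9 tcp [ 0.4939 -0.0213  0.1425] yaw 148.98 axis-M mm [0.5 2.6] rim 3.0 F [-0.25  0.03 -1.05] Frad,tan 0.23 0.1 Mbend 0.101 Mz -0.011 pitch -0.11 0.11
```

```bash
python3 -m jog '[[0.0005,0.0008,0,0,1],[0.001,0.0016,0,0,1],[0.001,0.0016,0,0,1]]' >/dev/null; python3 st.py
```

```text
t 25.35 tcp [ 0.495  -0.0195  0.1426] yaw 149.01 axis-M mm [1.6 4.4] rim 3.1 F [-0.06 -0.38 -1.8 ] Frad,tan -0.15 0.36 Mbend 0.079 Mz -0.065 pitch -0.25 0.15
```

Free travel puts the axis at about (−0.6,+2.4) mm from my assumed centre, so I'll re-centre. I'll also check the handle's yaw in the pads, then probe again.

```bash
sed -i 's/\[.5817,-.077\]/[.5811,-.0746]/' st.py; sed -i 's|^F,M,p|hy=np.degrees(np.arctan(np.polyfit(T[:,0],T[:,1],1)[0]));print("hyaw",hy.round(2),"n",len(T))\nF,M,p|' st.py
python3 -m jog '[[-0.0022,-0.002,0,0,1],[-0.0022,-0.002,0,0,1],[-0.0022,-0.002,0.001,0,1],[-0.0022,-0.002,0.002,0,1],[-0.0022,-0.002,0.003,0,1],[-0.0022,-0.002,0.003,0,1]]' >/dev/null; python3 st.py
```

```text
hyaw -0.26 n 2163
t 26.05 tcp [ 0.4922 -0.0213  0.145 ] yaw 149.03 axis-M mm [-0.6  0.3] rim 5.5 F [ 0.67  0.19 -7.35] Frad,tan -0.48 -0.51 Mbend 0.419 Mz 0.033 pitch -0.85 0.1
```

```bash
python3 -m jog '[[0,0,-0.004,0,1],[0.0033,0.0043,-0.004,-0.0524,1],[0.0033,0.0043,-0.004,-0.0524,1],[0.0033,0.0043,-0.002,-0.0524,1],[0.0033,0.0043,-0.0006,-0.0524,1],[0.0033,0.0043,-0.0006,-0.0524,1]]' >/dev/null; python3 st.py
python3 -m jog '[[0,0,-0.004,0,1],[0.0031,0.0044,-0.004,-0.0524,1],[0.0031,0.0044,-0.004,-0.0524,1],[0.0031,0.0044,-0.002,-0.0524,1],[0.0031,0.0044,0,-0.0524,1],[0.0031,0.0044,0,-0.0524,1]]' >/dev/null; python3 st.py
python3 -m jog '[[0,0,-0.004,0,1],[0.0034,0.0042,-0.004,-0.0524,1],[0.0034,0.0042,-0.004,-0.0524,1],[0.0034,0.0042,-0.002,-0.0524,1],[0.0034,0.0042,0,-0.0524,1],[0.0034,0.0042,0,-0.0524,1]]' >/dev/null; python3 st.py
```

```text
hyaw 0.0 n 2156
t 26.75 tcp [ 0.4964 -0.017   0.1452] yaw 146.07 axis-M mm [0.7 0.1] rim 5.7 F [ 1.43  0.37 -4.2 ] Frad,tan -0.98 -1.11 Mbend 0.259 Mz 0.143 pitch -0.85 0.13
hyaw -0.35 n 2187
t 27.45 tcp [ 0.4993 -0.013   0.1453] yaw 143.02 axis-M mm [ 0.5 -0.3] rim 5.8 F [-0.38 -0.06 -1.33] Frad,tan 0.27 0.28 Mbend 0.155 Mz -0.036 pitch -0.19 0.12
hyaw 0.25 n 2197
t 28.15 tcp [ 0.5028 -0.0087  0.1453] yaw 140.03 axis-M mm [ 0.7 -0.2] rim 5.8 F [-0.09  0.11 -1.94] Frad,tan 0.14 -0.03 Mbend 0.093 Mz -0.029 pitch -0.09 0.07
```

At 143° and 140° the contact force vanishes, so the slots are near 141.5°. I'll go there and rise gently.

```bash
python3 -m jog '[[0,0,-0.004,0,1],[-0.002,-0.002,-0.004,0.0262,1],[-0.002,-0.002,-0.002,0.0262,1],[-0.002,-0.002,0,0.0262,1],[-0.002,-0.002,0.001,0.0262,1],[-0.002,-0.002,0.002,0.0262,1],[-0.002,-0.002,0.003,0.0262,1],[-0.002,-0.002,0.003,0.0262,1]]' >/dev/null; python3 st.py;python3 -m jog '[[0,0,0.001,0,1],[0,0,0.002,0,1],[0,0,0.002,0,1]]' >/dev/null; python3 st.py
```

```text
hyaw -0.1 n 2199
t 29.0167 tcp [ 0.5008 -0.0105  0.1482] yaw 141.52 axis-M mm [0.4 0. ] rim 8.7 F [ 0.29 -0.35 -1.4 ] Frad,tan -0.45 0.1 Mbend 0.06 Mz -0.002 pitch -0.27 0.08
hyaw -0.21 n 2186
t 29.4667 tcp [ 0.5008 -0.0105  0.1502] yaw 141.51 axis-M mm [ 0.3 -0. ] rim 10.7 F [-0.22  0.11 -1.44] Frad,tan 0.24 0.04 Mbend 0.097 Mz 0.007 pitch -0.09 0.1
```

```bash
python3 -m jog '[[0,0,0.001,0,1],[0,0,0.002,0,1],[0,0,0.003,0,1],[0,0,0.004,0,1],[0,0,0.005,0,1],[0,0,0.005,0,1]]' >/dev/null; python3 st.py;python3 -m jog '[[0,0,0.001,0,1],[0,0,0.002,0,1],[0,0,0.003,0,1],[0,0,0.004,0,1],[0,0,0.005,0,1],[0,0,0.006,0,1],[0,0,0.006,0,1]]' >/dev/null; python3 st.py; python3 fix.py g
```

```text
hyaw 0.16 n 2198
t 30.1667 tcp [ 0.5006 -0.0105  0.155 ] yaw 141.52 axis-M mm [0.1 0. ] rim 15.5 F [ 0.68 -0.16 -2.29] Frad,tan -0.63 -0.3 Mbend 0.115 Mz 0.006 pitch -0.27 0.1
hyaw 0.06 n 2190
t 30.95 tcp [ 0.5005 -0.0104  0.161 ] yaw 141.52 axis-M mm [0.  0.1] rim 21.5 F [ 0.64  0.27 -3.9 ] Frad,tan -0.34 -0.61 Mbend 0.309 Mz 0.027 pitch -0.52 0.07
t 31.0 tcp [ 0.50050669 -0.01044301  0.16090153] yaw 141.5187241421941 F [ 0.41209067 -0.16727812 -5.33941581] M [0.25851212 0.2639737  0.06538308]
scene 225 z [-0.0128  0.0694]
  rim tool-frame (array([-0.10763478,  0.00585046]), np.float64(0.043485042092362064)) [-0.12082059  0.01204285] 14
  wall (array([-0.14119747,  0.00587663]), np.float64(0.01866736122936599)) [-0.1600705   0.00247923]
side 345 z [-0.0147  0.0691]
  rim tool-frame (array([-0.10410098, -0.00055781]), np.float64(0.049885505042435455)) [-0.10574409  0.0223221 ] 31
  wall (array([-0.10980675,  0.02749045]), np.float64(0.02310740681271326)) [-0.10431229  0.00372327]
```

The lugs are through: rim at +21.5 mm, level, with a light seal force. Now I'll turn anticlockwise about the axis.

```bash
python3 -m jog '[[-0.0022,-0.0029,0.0005,0.0349,1],[-0.0043,-0.0058,0.0005,0.0698,1],[-0.0063,-0.0088,0.0005,0.1047,1],[-0.0081,-0.0118,0.0005,0.1396,1],[-0.0099,-0.015,0.0005,0.1745,1],[-0.0099,-0.015,0.0005,0.1745,1]]' >/dev/null; python3 st.py
```

```text
hyaw -0.29 n 2156
t 31.75 tcp [ 0.4906 -0.0257  0.1615] yaw 151.47 axis-M mm [ 0.  -0.3] rim 22.0 F [ 0.1   0.19 -3.79] Frad,tan 0.01 -0.21 Mbend 0.365 Mz -0.015 pitch -0.57 0.13
```

```bash
python3 -m jog '[[-0.0021,-0.0038,0,0.0436,1],[-0.0039,-0.0078,0,0.0873,1],[-0.0056,-0.0119,0,0.1309,1],[-0.0072,-0.0162,0,0.1745,1],[-0.0085,-0.0205,0,0.2182,1],[-0.0096,-0.0248,0,0.2618,1],[-0.0096,-0.0248,0,0.2618,1]]' >/dev/null; python3 st.py
```

```text
hyaw -0.63 n 2124
t 32.5333 tcp [ 0.4811 -0.0505  0.1615] yaw 166.44 axis-M mm [ 0.2 -0. ] rim 22.0 F [-0.16 -0.1  -4.25] Frad,tan 0.13 0.13 Mbend 0.344 Mz -0.011 pitch -0.59 0.12
```

```bash
python3 -m jog '[[-0.001,-0.0044,0,0.0436,1],[-0.0017,-0.0088,0,0.0873,1],[-0.0023,-0.0133,0,0.1309,1],[-0.0026,-0.0178,0,0.1745,1],[-0.0028,-0.0222,0,0.2182,1],[-0.0028,-0.0222,0,0.2182,1]]' >/dev/null; python3 st.py
```

```text
hyaw -0.69 n 2091
t 33.2333 tcp [ 0.4784 -0.0725  0.1615] yaw 178.95 axis-M mm [0.3 0.2] rim 22.0 F [-0.09 -0.01 -4.1 ] Frad,tan 0.09 0.01 Mbend 0.343 Mz -0.005 pitch -0.72 0.07
```

```bash
python3 -m jog '[[0,-0.0018,0,0.0175,1],[0,-0.0036,0,0.0349,1],[0,-0.0054,0,0.0524,1],[0.0001,-0.0072,0,0.0698,1],[0.0002,-0.009,0,0.0873,1],[0.0002,-0.009,0,0.0873,1]]' >/dev/null; python3 st.py; python3 -m jog '[[0.0001,-0.0018,0,0.0175,1],[0.0002,-0.0027,0,0.0262,1],[0.0002,-0.0027,0,0.0262,1]]' >/dev/null; python3 st.py
```

```text
hyaw -0.5 n 2081
t 33.9333 tcp [ 0.4785 -0.0817  0.1615] yaw -175.98 axis-M mm [0.1 0.1] rim 22.0 F [-0.21  0.39 -4.01] Frad,tan 0.18 -0.41 Mbend 0.421 Mz 0.086 pitch -0.69 0.13
hyaw -0.48 n 2081
t 34.3833 tcp [ 0.4783 -0.0845  0.1614] yaw -174.5 axis-M mm [-0.2 -0. ] rim 21.9 F [-1.57 -0.04 -4.4 ] Frad,tan 1.57 -0.11 Mbend 0.705 Mz -0.028 pitch -0.65 0.12
```

```bash
python3 -m jog '[[0.0001,-0.0009,0,0.0087,1],[0.0002,-0.0018,0,0.0175,1],[0.0002,-0.0018,0,0.0175,1]]' >/dev/null; python3 st.py; python3 -m jog '[[0.0001,-0.0009,0,0.0087,1],[0.0002,-0.0018,0,0.0175,1],[0.0002,-0.0018,0,0.0175,1]]' >/dev/null; python3 st.py
```

```text
hyaw -0.52 n 2097
t 34.8333 tcp [ 0.4783 -0.0863  0.1613] yaw -173.5 axis-M mm [-0.5 -0. ] rim 21.8 F [-4.37 -0.36 -4.35] Frad,tan 4.38 -0.14 Mbend 1.151 Mz -0.175 pitch -0.6 0.06
hyaw -0.78 n 2110
t 35.2833 tcp [ 0.4782 -0.0877  0.1612] yaw -172.52 axis-M mm [-0.8  0.3] rim 21.7 F [-5.45  0.07 -4.58] Frad,tan 5.39 -0.78 Mbend 1.391 Mz -0.358 pitch -0.49 0.07
```

Stop contact is felt from about 186° (mount front is 186.2°). I'll ease back half a degree and lower so the lugs drop behind the bumps.

```bash
python3 -m jog '[[-0.0003,0.0009,0,-0.0087,1],[-0.0003,0.0009,-0.001,-0.0087,1],[-0.0003,0.0009,-0.002,-0.0087,1],[-0.0003,0.0009,-0.003,-0.0087,1],[-0.0003,0.0009,-0.0038,-0.0087,1],[-0.0003,0.0009,-0.0038,-0.0087,1]]' >/dev/null; python3 st.py; python3 fix.py h
```

```text
hyaw -0.58 n 2130
t 35.9833 tcp [ 0.4789 -0.0872  0.1582] yaw -173.01 axis-M mm [ 0.  -0.1] rim 18.7 F [-6.77 -0.48 -0.81] Frad,tan 6.77 -0.34 Mbend 1.244 Mz -0.302 pitch 0.23 0.04
t 36.0333 tcp [ 0.478896   -0.08717669  0.15825884] yaw -173.0133115622106 F [-6.81940715 -0.91184537  0.17098945] M [-0.18635283  1.19844105 -0.30161269]
scene 306 z [-0.0092  0.0694]
  rim tool-frame (array([-0.11257289,  0.0161584 ]), np.float64(0.031892501255275096)) [-0.11346946  0.0184925 ] 27
  wall (array([-0.12585177,  0.0267349 ]), np.float64(0.015111399527202496)) [-0.14574183  0.0395004 ]
side 311 z [-0.0128  0.069 ]
  rim tool-frame (array([-0.10280328,  0.00076274]), np.float64(0.04881398259152728)) [-0.10184959  0.02332259] 26
  wall (array([-0.10135561,  0.02455768]), np.float64(0.022166586196261225)) [-0.10360137  0.0027285 ]
```

```bash
python3 -m jog '[[-0.0006,0.0004,0,-0.0044,1],[-0.0014,0.0008,0,-0.0087,1],[-0.0014,0.0008,0,-0.0087,1],[-0.0014,0.0008,0,-0.0087,1]]' >/dev/null; python3 st.py; python3 fix.py i >/dev/null; python3 - <<'E'
from h import *
L=[]
for n,o in(("scene",(230,140)),("side",(280,150))):
    d=np.load(f"pics/{n}_i.npz");L.append(cv2.resize(d["img"][o[1]:o[1]+100,o[0]:o[0]+100,::-1],None,fx=4,fy=4))
    W=cloud(d)
    for c in range(262,285,4) if n=="scene" else range(312,332,4):
        col=W[:,c];m=(abs(col[:,0]-.581)<.06)&(abs(col[:,1]+.076)<.06)&(col[:,2]>.12)&(col[:,2]<.2);print(n,c,"bottom z",np.nanmin(col[m,2]).round(4) if m.any() else None,np.sort(col[m,2])[:3].round(4))
cv2.imwrite("pics/i.png",np.clip(cv2.hconcat(L)*1.5,0,255).astype(np.uint8))
E
```

```text
hyaw -0.44 n 2098
t 36.6167 tcp [ 0.4786 -0.0864  0.1582] yaw -173.48 axis-M mm [-0.2 -0.2] rim 18.7 F [-0.61 -2.01 -2.66] Frad,tan 0.83 1.93 Mbend 0.418 Mz -0.229 pitch -0.49 0.04
scene 262 bottom z 0.1504 [0.1504 0.1539 0.1577]
scene 266 bottom z 0.1457 [0.1457 0.15   0.1552]
scene 270 bottom z None []
scene 274 bottom z None []
scene 278 bottom z None []
scene 282 bottom z None []
side 312 bottom z 0.1463 [0.1463 0.1504 0.1528]
side 316 bottom z 0.1443 [0.1443 0.146  0.1542]
side 320 bottom z 0.1458 [0.1458 0.149  0.1536]
side 324 bottom z 0.1457 [0.1457 0.1513 0.1551]
side 328 bottom z 0.1445 [0.1445 0.1536 0.1551]
```

View pics/i.png

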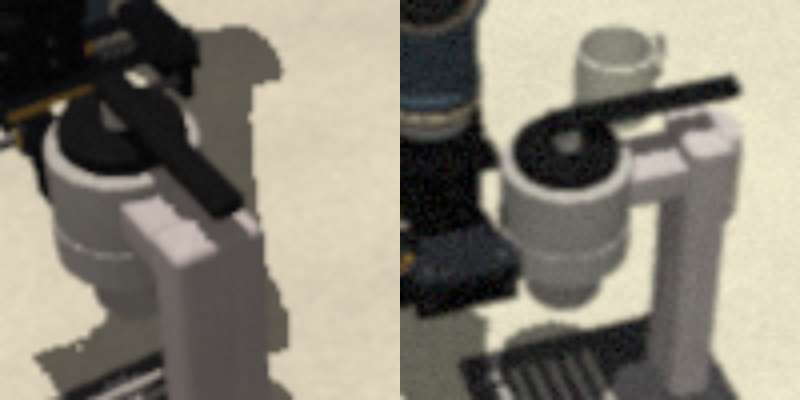

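The bowl sits up in the collar in both crops (left 125,300; right 560,290). I'll compare its height against the earlier frames.

```bash
python3 - <<'E'
from h import *
for t in "gdhi":
    d=np.load(f"pics/side_{t}.npz");W=cloud(d);z=[]
    for c in range(310,331):
        col=W[:,c];m=(abs(col[:,0]-.581)<.06)&(abs(col[:,1]+.076)<.06)&(col[:,2]>.1)&(col[:,2]<.2)
        rows=np.where(m)[0]
        if len(rows): z.append((rows.max(),np.nanmin(col[m,2])))
    z=np.array(z);g=d["img"][...].astype(float).mean(-1)
    print(t,z[:,1].mean().round(4),z[:,0].mean().round(2),z[6:14].T.round(4).tolist())
E
```

```text
g 0.1504 224.0 [[225.0, 226.0, 226.0, 226.0, 226.0, 226.0, 226.0, 226.0], [0.1486, 0.1423, 0.1478, 0.1435, 0.1471, 0.1519, 0.146, 0.1473]]
d 0.1157 232.14 [[234.0, 234.0, 234.0, 235.0, 235.0, 235.0, 235.0, 235.0], [0.1078, 0.1114, 0.1153, 0.1064, 0.1096, 0.107, 0.107, 0.112]]
h 0.1493 224.65 [[226.0, 226.0, 226.0, 226.0, 227.0, 226.0, 226.0, 226.0], [0.1455, 0.1523, 0.1482, 0.1486, 0.1415, 0.1474, 0.1483, 0.1471]]
i 0.148 224.62 [[226.0, 226.0, 227.0, 227.0, 227.0, 227.0, 227.0, 227.0], [0.1443, 0.1479, 0.1394, 0.1445, 0.1458, 0.1473, 0.1415, 0.1409]]
```

```bash
python3 -m jog '[[0,-0.0008,-0.0004,0.006,1],[0,-0.0012,-0.0008,0.006,1],[0,-0.0012,-0.0008,0.006,1],[0,-0.0012,-0.0008,0.006,1]]' >/dev/null; python3 st.py
```

```text
hyaw -0.54 n 2097
t 37.25 tcp [ 0.4782 -0.0871  0.1573] yaw -173.11 axis-M mm [-0.6 -0.1] rim 17.8 F [ 1.18 -0.42 -0.21] Frad,tan -1.12 0.56 Mbend -0.009 Mz -0.157 pitch -0.44 0.07
```

The force is nearly zero, so the brewer now carries the holder. I'll release partly and look.

```bash
python3 -m jog '[[0,0,0,0,1],[0,0,0,0,1]]' 5 >/dev/null; python3 st.py; python3 -m jog '[[0,0,0,0,0.7],[0,0,0,0,0.6],[0,0,0,0,0.5],[0,0,0,0,0.5],[0,0,0,0,0.5],[0,0,0,0,0.5],[0,0,0,0,0.5]]'; python3 st.py; python3 - <<'E'
from station import env
import cv2
d=env.snapshot("wrist");cv2.imwrite("pics/rel.png",d["img"][...,::-1])
E
```

```text
hyaw -0.48 n 2097
t 37.6167 tcp [ 0.4782 -0.0871  0.1573] yaw -173.1 axis-M mm [-0.6 -0.1] rim 17.8 F [1.54 0.49 1.51] Frad,tan -1.58 -0.3 Mbend -0.321 Mz -0.027 pitch -0.28 0.06
t: 38.25
ee_pos: [0.4774, -0.0873, 0.1569]
eef_rot: [-0.06, 0.998, 0.0, -0.0]
force: [-0.2, 0.3, -0.2]
gripper_width: 0.043
gripper_force: 0.0
hyaw -0.38 n 2114
t 38.4 tcp [ 0.4775 -0.0873  0.1569] yaw -173.13 axis-M mm [-1.4 -0.4] rim 17.4 F [-0.06  0.32  0.31] Frad,tan 0.02 -0.32 Mbend -0.017 Mz -0.012 pitch -0.05 0.07
```

View pics/rel.png

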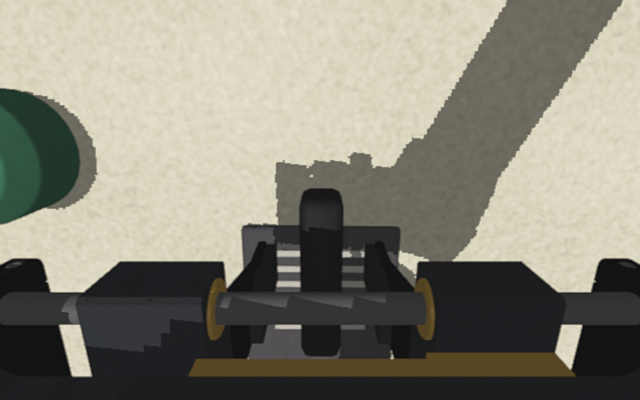

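The handle (322,270) hangs free between the open fingers (left finger 258,300; right 385,300), over the drip tray. I'll measure its height and direction.

```bash
python3 - <<'E'
from station import env
from h import *
def meas(d,p,q):
    a=Ro.from_quat(q).as_matrix();T=((cloud(d)-p)@a)[150:262,270:372].reshape(-1,3)
    T=T[(abs(T[:,2]+.03)<.03)&(abs(T[:,1])<.012)&(T[:,0]>.013)&(T[:,0]<.037)]
    w=T@a.T+p;c=np.array([np.median(w[:,0]),np.median(w[:,1])])
    return np.median(w[:,2]),c
d0=np.load("pics/w3.npz");print("level ref: handle top-rim",meas(d0,np.array([.43625,.25577,.13518]),[0.114,.9935,0,0])[0]-.13518-.0505)
s,d=wrist(env);z,c=meas(d,s["ee_pos"],s["eef_rot"]);print("now top",z,"=> rim-mount mm",(z-.19)*1000,"+ref;",c)
v=c-[.5811,-.0746];print("handle dir",np.degrees(np.arctan2(v[1],v[0]))%360,"vs front 186.2; r",np.linalg.norm(v))
E
```

```text
level ref: handle top-rim -0.019977618846365994
now top 0.18764002261774346 => rim-mount mm -2.3599773822565453 +ref; [ 0.45140611 -0.09134503]
handle dir 187.35686784742262 vs front 186.2; r 0.13077041493257566
```

Rim at +17.6 mm, handle within about 1° of the front, level: locked. Retreat straight up and hand in.

```bash
python3 -m jog '[[0,0,0.005,0,0.5],[0,0,0.015,0,0.5],[0,0,0.03,0,0.5],[0,0,0.05,0,0.5],[0,0,0.075,0,0.5],[0,0,0.1,0,0.5],[0,0,0.13,0,0.5],[0,0,0.15,0,0.5],[0,0,0.15,0,0.5],[0,0,0.15,0,0.5]]'; python3 - <<'E'
from station import env
from h import *
s,d=wrist(env);W=cloud(d).reshape(-1,3);g=d["img"].astype(float).mean(-1).ravel()
m=(abs(W[:,2]-.187)<.012)&(W[:,0]<.52)&(W[:,0]>.42)&(abs(W[:,1]+.09)<.03)&(g<60);h=W[m];print(len(h),np.median(h,0),"front-line y at that x:",-.0746+(np.median(h[:,0])-.5811)*np.tan(np.radians(6.2)))
k=np.polyfit(h[:,0],h[:,1],1);kz=np.polyfit(h[:,0],h[:,2],1);print("dir",np.degrees(np.arctan(k[0])),"slope",np.degrees(np.arctan(kz[0])))
cv2.imwrite("pics/end.png",d["img"][...,::-1])
E
```

```text
t: 39.38
ee_pos: [0.4781, -0.0875, 0.3088]
eef_rot: [-0.06, 0.998, -0.0, 0.002]
force: [0.2, 0.1, -0.7]
gripper_width: 0.0439
gripper_force: 0.0
1768 [ 0.47128856 -0.0889917   0.1875442 ] front-line y at that x: -0.08652933947954562
dir 6.358218417926987 slope 0.5023134373304268
```

View pics/end.png

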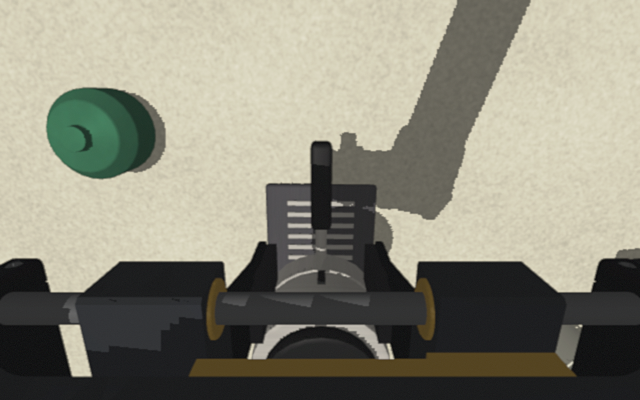

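The handle (320,185) points straight out in line with the front mark (320,275), level and untouched.

```bash
python3 -c "
from station import env
print(env.close_job())"
```

```text
the job is handed in; nothing more can be done
None
```

The filter holder is locked in the brewer and let go, with its rim measured about 17.6 mm above the mount and its handle within about 1° of straight in front; I handed the job in at about 39 s, and no verdict came back.

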